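# Open the laser's service hatch and take the key out

## Robot

A 6-joint arm with a two-finger parallel gripper is mounted at the origin on the work surface. World frame = base frame: x ahead of the robot, y to its left, z up, the work surface at z = 0. Lengths are in mm, angles in rad, forces in N, time in s.
With the tool pointing down it reaches from about 300 to 775 mm from the base axis. Payload 14.6 kg.
Tool frame: the origin (TCP) lies on the front face of the gripper's body, between the roots of the fingers; the fingertips stand 97 mm ahead of it and the grasp point (between the pads) lies 78 mm ahead of it; z points along the fingers, y is the direction in which the jaws open and shut (so a half turn about z gives the same grasp; the last joint's range is limited). The gripper opens to 94 mm and grips with 3 to 60 N. Pads are 16 mm wide; open, the fingers measure 119 mm over their backs; the gripper's body (75 mm by 177 mm) begins 78 mm behind the grasp point.
Start: joints at [-1.306, 0.3, 1.521, -0, 1.321, -0.067], TCP at [179.153, -519.994, 302.646] pointing down, gripper open.
Joint ranges: [-3.03, 3.03], [-0.79, 2.21], [0.23, 2.52], [-1.04, 4.18], [0, 3.07], [-2.55, 2.55]. Speed limits (rad/s): [2.22, 2.22, 2.57, 3.14, 3.14, 3.14].

## Interface

Orientations are given as [roll, pitch, yaw] about the fixed x, y, z axes, in that order (R = Rz(yaw) Ry(pitch) Rx(roll)).
In Python, from cell import manip, eyes, finder gives the robot as it stands.
- The arm moves only by the tool drive_tool, never from a script. Its argument "rows" is a list of rows, each an object with "offset": the shift along the tool's x, y, z in mm, a list of three; "spin": the turn about the tool's z in degrees; "jaw": the finger opening in mm, from 0 to 94. In form: [{"offset": [dx, dy, dz], "spin": spin, "jaw": jaw}, ...]. A call has 1 to 20 rows; each row shifts and turns the commanded pose from where the row before left it, along the tool's axes as they then stand; what a row does not reach is not made up. A row lasts 1/10 s, in which the tool goes at most 50 mm and 8.59 degrees, less where a joint would pass 70% of its speed; a pose out of reach is approached as far as the arm can. A call is refused whole if a number of a shift passes 50 or a number of a turn 8.59, either way. A call with a gripper value outside its range is refused whole. The fingers move at their own pace and stop on an object; "force" is the grip in N (left out, the last holds). Time passes only in rows, so rows that do not move let the fingers close. It gives the time, the measured TCP pose, the force and the opening at its end, in the units of the state.
- manip.read_state(): the state, without advancing time (a new reading comes with each control period).
- eyes.camera(name): name is "scene" or "top" or "wrist"; returns a dict with "color" (420x560x3 uint8, blue, green, red), "depth" (420x560 float32, mm along the optical axis (not along the pixel's ray), 0 where there is no reading), "vfov" (degrees; the focal length in pixels is half the picture's height over the tangent of half this angle, whatever the lens; pixels are square), "cx", "cy" (the principal point, pixels), "D" ([k1, k2, p1, p2, k3] as OpenCV has them; the pictures are not rectified), "rvec" (rotation vector, rad) and "tvec" (3), from world to camera coordinates, as OpenCV has them. Camera axes: x right, y down, z forward; pixel columns grow to the right and rows downward; lengths in mm; the calibration is good to about 2 mm. A picture is of the moment at which its call begins.
- manip.sign_off(): hands the job in, once; it reports no verdict.
Trained networks look in the newest picture that a camera, given by its name, has taken for a name from the list of things; names that differ only in an ending like _2 or _b are one class to them, and where a whole thing is asked for, a point or a joint stands for the part that bears it (a point fixed in the world has none). Each returns a list of dicts, best first, with "p" (0 to 1); they miss things now and then, are a little off and sometimes report something else, mostly with a low value. They report only what shows in the picture. A call takes as long as a camera call. They do not tell look-alikes from the thing itself.
- finder.find_in(camera, target): "uv" ([column, row] in pixels, amid what is visible of it).
The state is a dict: "clock": time; "joints": joint angles; "qd": joint speeds; "effort": joint torques, N m; "eef_pos": TCP position; "eef_rot": TCP orientation; "wrist_force": force on the tool from outside, world axes, zero at the start; "moment": the same for the moment, N m; "finger_gap": finger opening in mm.
Only numpy, scipy, OpenCV 4.12 (cv2) and the standard library are available. Lean on these libraries where they do the work, as an engineer would, in place of code of your own. Each camera call takes 0.05 s, during which the arm holds its last target. There are 200 camera calls.

## Task

Open the service hatch on the laser's blue control box: turn the key that stands in its lock clockwise until the sprung hatch pops up, then turn it back, feeling with a light pull for the one position where it comes out, and put the key down in the red tray. Do not force the key or the lock, and do not drop the key from a height; leave the hatch popped up, and leave the emergency stop, the tumbler, the tape roll and the phone alone.

Things in the scene. Friction and masses are not known exactly. Their poses are not given: they have to be found in the camera images.
- key_head (a point): Centre of the black moulded key head: 28 mm wide (x), 10 mm thick (y), 22 mm high (z), with an eyelet up to 24 mm above the centre; 37 mm above the key's tip. Grip it across the 10 mm from above. Seated in the lock it is 29 mm above the box's deck, the head's underside 18 mm. Axes as key.
- key: Steel tubular key, 60 mm long, about 45 g, upright in the lock. Origin at the barrel's tip, z up the barrel (9.7 mm thick). Two lugs along x, 17 mm over all, 3.5 mm wide, lie 0.7 mm under the bezel's lip: it comes out only where they meet the lip's two notches (give or take 0.1 rad), each time elsewhere from 0.05 to 0.85 rad clockwise of the home stop. Starts 1.05 rad clockwise of it.
- lock: Cylinder lock upright in the deck. Its steel bezel is 28 mm wide and 4 mm high, with two small notches. Origin on the turning axis at deck height (100 mm above the bench), z up, x towards the hatch; at the home stop the key's x lies along it. Seated, the key's tip is 8 mm below the origin. A side push or a pull of over 20 N by the key on the bezel counts as forcing; 5 N is enough to feel with.
- plug: The lock's turning plug, inside the bezel: it turns with the key, with about 0.04 rad of play, against a friction of about 0.03 N m, from the home stop (0) clockwise to a far stop at 1.6 rad. The cam lets go of the hatch at about 1.3 rad. Origin and z as lock. It stays where it is left. More than 45 N of the key's lugs on it (about 0.3 N m of twist) counts as forcing.
- hatch (a joint): Angle of the blue hatch lid (198 x 144 mm, flush with the deck, its near edge 40 mm beyond the lock, hinged on its far edge): 0 shut. Released, a spring lifts it to about 0.28 rad (near edge some 40 mm up) and it stays there.
- estop (a joint): Red emergency-stop mushroom button (32 mm) on a yellow base on the same deck, 138 mm to the right of the lock as seen from the robot, 22 mm high: 0 at rest, 0.006 m pressed. Not to be pressed.
- tray_in (a point): Centre of the inner floor of the red key tray, fixed on the bench, to the left or right of the box. Inside 122 mm (x) x 102 mm (y); walls 4 mm thick, 22 mm high outside; the floor is 4 mm above the bench.
- tumbler: Loose upright drinking glass, 72 mm wide, 110 mm high, origin under its centre. A bystander: leave it standing.
- tape: Loose black tape roll lying flat, 92 mm across, 24 mm high, origin under its centre. A bystander.
- phone: Loose black phone lying flat, 72 (x) x 148 (y) x 9 mm, origin under its centre. A bystander.
Things that resemble listed ones, but are neither listed nor needed, are in the scene too. There is more than one size of the part that bears tray_in; the job needs the largest.

How it is judged:
By the outcome, as a careful person would: the job done as asked, in the order asked, and still so for the second after the job is handed in, with the robot touching nothing.
It also fails if it takes over 58 s, if anything falls off the work surface, if the arm or the gripper's body presses on something with over 40 N, if the wrist force passes 120 N, or if a joint passes its speed limit or range.

## Working session

There is one attempt and no reset: what is moved stays moved. The work goes in short steps, Python scripts to look and compute and a tool call to move; the robot and the scene stay as the last step left them, time stands still between calls to the robot, and variables do not carry over. Pictures are saved under pics/ and viewed, about 8 in all and at most 12, crops included, and the job is handed in when it is done.

Besides the shell and the picture viewer there is one more tool, called after "Request:" as name([rows], argument=value, ...), one row to a line, values as JSON. drive_tool: Moves the arm, as the interface text tells. Its arguments: {"type":"object","properties":{"rows":{"type":"array","items":{"type":"object","properties":{"offset":{"type":"array","items":{"type":"number"}},"spin":{"type":"number"},"jaw":{"type":"number"}}}},"force":{"type":"number"}},"required":["rows"]}

```bash
mkdir -p pics; cat > h.py <<'E'
import numpy as np, cv2
from cell import manip, eyes, finder
def K(c):
    f=c["color"].shape[0]/2/np.tan(np.radians(c["vfov"])/2)
    return np.array([[f,0,c["cx"]],[0,f,c["cy"]],[0,0,1.]])
def RT(c):
    return cv2.Rodrigues(np.array(c["rvec"],float))[0],np.array(c["tvec"],float).ravel()
def world(c,uv,d=None,z=None):
    n=cv2.undistortPoints(np.array([[uv]],float),K(c),np.array(c["D"],float)).ravel()
    R,t=RT(c); ray=R.T@np.array([n[0],n[1],1]); o=-R.T@t
    if z is not None: return o+ray*(z-o[2])/ray[2]
    if d is None:
        u,v=int(round(uv[0])),int(round(uv[1])); p=c["depth"][max(v-1,0):v+2,max(u-1,0):u+2]; p=p[p>0]
        if p.size==0: return None
        d=np.median(p)
    return o+ray*d
def proj(c,P):
    return cv2.projectPoints(np.array(P,float).reshape(-1,1,3),np.array(c["rvec"],float),np.array(c["tvec"],float),K(c),np.array(c["D"],float))[0].reshape(-1,2)
E
python3 - <<'E'
from h import *
ims=[]
for n in ["top","scene"]:
    c=eyes.camera(n); ims.append(c["color"]); cv2.imwrite(f"pics/{n}0.png",c["color"])
    for t in ["key_head","lock","estop","tray_in","tumbler","tape","phone","hatch"]:
        try:
            for r in finder.find_in(n,t)[:3]:
                w=world(c,r["uv"]); print(n,t,round(r["p"],2),np.round(r["uv"]),None if w is None else np.round(w))
        except Exception as e: print(n,t,e)
print(manip.read_state())
E
```

```text
top key_head 0.6 [285. 211.] [562.  -7. 101.]
top lock 0.38 [281. 220.] [537.   4. 101.]
top lock 0.26 [278. 212.] [557.  13. 106.]
top tray_in 0.87 [183. 151.] [751. 296.   2.]
top tray_in 0.78 [173. 210.] [575. 322.   5.]
top tray_in 0.62 [142. 260.] [426. 414.   3.]
top tumbler 0.78 [402. 231.] [ 510. -353.    8.]
top tape 0.73 [210. 300.] [315. 207.  25.]
top tape 0.29 [297. 177.] [653. -38. 100.]
top phone 0.88 [365. 295.] [ 325. -239.    8.]
top hatch 0.63 [298. 177.] [652. -41.  99.]
scene key_head 0.64 [275. 208.] [551.  13. 133.]
scene key_head 0.34 [365. 201.] [387. 206.  21.]
scene tray_in 0.84 [390. 280.] [574. 325.   4.]
scene tray_in 0.81 [438. 238.] [416. 415.   4.]
scene tray_in 0.56 [361. 338.] [740. 299.   2.]
scene tumbler 0.81 [161. 167.] [ 484. -341.   36.]
scene tape 0.65 [365. 184.] [320. 191.   1.]
scene tape 0.58 [270. 209.] [560.   5. 135.]
scene phone 0.69 [221. 140.] [ 324. -234.    8.]
scene hatch 0.72 [233. 246.] [665. -48.  98.]
{'clock': 0.9, 'joints': array([-1.30558298e+00,  2.99910771e-01,  1.52098754e+00, -2.03142940e-05,
        1.32071577e+00, -6.66097835e-02]), 'qd': array([ 1.78751156e-03, -8.30103027e-04,  1.29592280e-03,  3.83178256e-05,
       -1.59584297e-03,  4.84653943e-04]), 'effort': array([-1.87426842e-03, -5.31665576e+01, -3.52912188e+01,  7.09246472e-02,
        2.12481350e-02, -4.10422416e-06]), 'eef_pos': array([ 179.15901593, -519.99442318,  302.64494451]), 'eef_rot': array([-3.14156996e+00,  1.82121310e-05,  3.31828157e-01]), 'wrist_force': array([-0.07092768,  0.36519238,  0.50260649]), 'moment': array([-0.01604877,  0.00222908,  0.02320114]), 'finger_gap': 94.06645170695363}
```

View pics/top0.png

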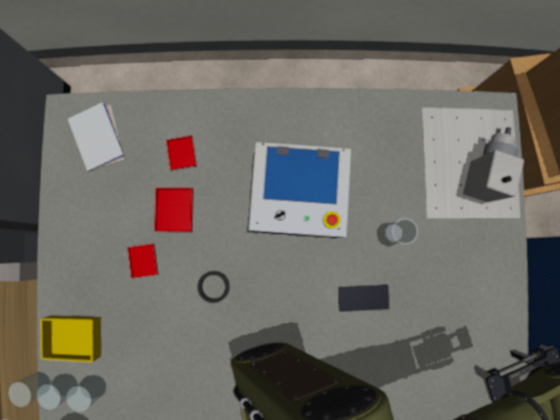

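View pics/scene0.png

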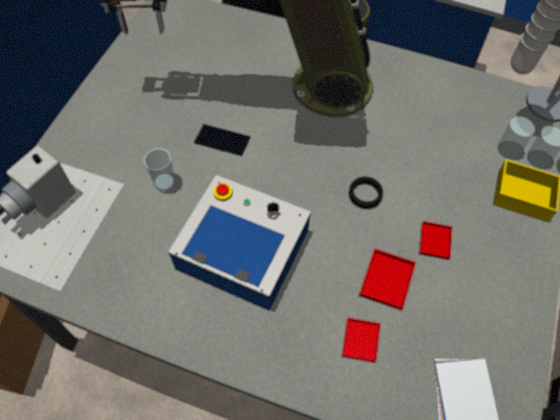

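The top view shows the key at about (280,215), the e-stop at (332,219) and the largest red tray at (173,210). The scene view shows the same layout. I'll move above the lock with the jaws turned to the key's expected angle.

Request:
drive_tool([
  {"offset": [30.4, -24.6, 0], "spin": 0},
  {"offset": [30.4, -24.6, 0], "spin": 0},
  {"offset": [30.4, -24.6, 0], "spin": 0},
  {"offset": [30.4, -24.6, 0], "spin": 0},
  {"offset": [30.4, -24.6, 0], "spin": 0},
  {"offset": [30.4, -24.6, 0], "spin": 0},
  {"offset": [30.4, -24.6, 0], "spin": 0},
  {"offset": [30.4, -24.6, 0], "spin": 0},
  {"offset": [30.4, -24.6, 0], "spin": 0},
  {"offset": [30.4, -24.6, 0], "spin": 0},
  {"offset": [30.4, -24.6, 0], "spin": 0},
  {"offset": [30.4, -24.6, 0], "spin": 0},
  {"offset": [30.4, -24.6, 0], "spin": 0},
  {"offset": [30.4, -24.6, 0], "spin": 0},
  {"offset": [30.4, -24.6, 0], "spin": 0},
  {"offset": [30.4, -24.6, 0], "spin": 0},
])

```text
validation failed for argument at $.ro...
```

Request:
drive_tool([
  {"offset": [0, 0, 0], "spin": -8.4},
  {"offset": [0, 0, 0], "spin": -8.4},
  {"offset": [0, 0, 0], "spin": -8.4},
  {"offset": [0, 0, 0], "spin": -8.4},
  {"offset": [0, 0, 0], "spin": -8.4},
  {"offset": [0, 0, 0], "spin": -8.4},
  {"offset": [0, 0, 0], "spin": -8.4},
  {"offset": [0, 0, 0], "spin": -8.4},
  {"offset": [0, 0, 0], "spin": -8.4},
  {"offset": [0, 0, 0], "spin": -8.4},
  {"offset": [0, 0, 0], "spin": -8.4},
  {"offset": [0, 0, 0], "spin": -8.4, "jaw": 60},
  {"offset": [0, 0, 0], "spin": 0},
])

```text
validation failed for argument at $.ro...
```

```bash
python3 - <<'E'
from h import *
s=manip.read_state(); print(s["clock"],s["eef_pos"],s["eef_rot"],s["joints"],s["wrist_force"])
c=eyes.camera("wrist"); cv2.imwrite("pics/w1.png",c["color"]); np.savez("w1.npz",**c)
R,t=RT(c); print("cam",-R.T@t, R[2])
for t in ["key_head","key","lock","estop","hatch"]:
    for r in finder.find_in("wrist",t)[:3]:
        w=world(c,r["uv"]); print(t,round(r["p"],2),np.round(r["uv"]),None if w is None else np.round(w,1))
print(proj(c,[[551,13,133],[551,13,100]]))
E
```

```text
0.9 [ 179.15901593 -519.99442318  302.64494451] [-3.14156996e+00  1.82121310e-05  3.31828157e-01] [-1.30558298e+00  2.99910771e-01  1.52098754e+00 -2.03142940e-05
  1.32071577e+00 -6.66097835e-02] [-0.07092768  0.36519238  0.50260649]
cam [ 249.0943022  -495.41492954  383.5073223 ] [-0.24408232 -0.08380717 -0.96612638]
[[ 986.56504086 1138.57044971]
 [ 361.45404244  321.51504645]]
```

View pics/w1.png

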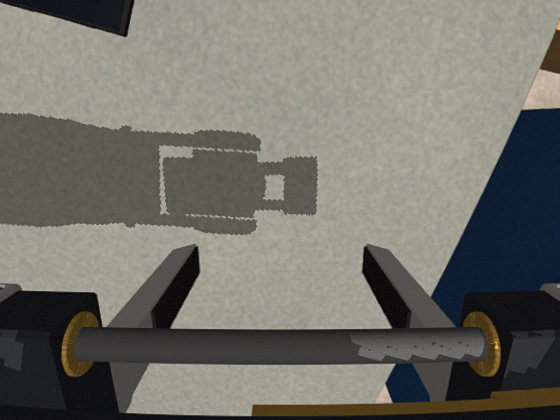

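The picture only shows bare bench and the fingers, because both moves were refused. Each row seems to need all its fields, so I'll send them with a jaw value.

Request:
drive_tool([
  {"offset": [30.4, -24.6, 0], "spin": 0, "jaw": 60},
  {"offset": [30.4, -24.6, 0], "spin": 0, "jaw": 60},
  {"offset": [30.4, -24.6, 0], "spin": 0, "jaw": 60},
  {"offset": [30.4, -24.6, 0], "spin": 0, "jaw": 60},
  {"offset": [30.4, -24.6, 0], "spin": 0, "jaw": 60},
  {"offset": [30.4, -24.6, 0], "spin": 0, "jaw": 60},
  {"offset": [30.4, -24.6, 0], "spin": 0, "jaw": 60},
  {"offset": [30.4, -24.6, 0], "spin": 0, "jaw": 60},
  {"offset": [30.4, -24.6, 0], "spin": 0, "jaw": 60},
  {"offset": [30.4, -24.6, 0], "spin": 0, "jaw": 60},
  {"offset": [30.4, -24.6, 0], "spin": 0, "jaw": 60},
  {"offset": [30.4, -24.6, 0], "spin": 0, "jaw": 60},
  {"offset": [30.4, -24.6, 0], "spin": 0, "jaw": 60},
  {"offset": [30.4, -24.6, 0], "spin": 0, "jaw": 60},
  {"offset": [30.4, -24.6, 0], "spin": 0, "jaw": 60},
  {"offset": [30.4, -24.6, 0], "spin": 0, "jaw": 60},
], force=20)

```text
clock: 2.8
eef_pos: [511.5, 12.2, 302.8]
eef_rot: [3.141, -0.0, 0.332]
wrist_force: [0.7, -0.8, 0.0]
finger_gap: 59.9
```

Request:
drive_tool([
  {"offset": [0, 0, 0], "spin": -8.4, "jaw": 60},
  {"offset": [0, 0, 0], "spin": -8.4, "jaw": 60},
  {"offset": [0, 0, 0], "spin": -8.4, "jaw": 60},
  {"offset": [0, 0, 0], "spin": -8.4, "jaw": 60},
  {"offset": [0, 0, 0], "spin": -8.4, "jaw": 60},
  {"offset": [0, 0, 0], "spin": -8.4, "jaw": 60},
  {"offset": [0, 0, 0], "spin": -8.4, "jaw": 60},
  {"offset": [0, 0, 0], "spin": -8.4, "jaw": 60},
  {"offset": [0, 0, 0], "spin": -8.4, "jaw": 60},
  {"offset": [0, 0, 0], "spin": -8.4, "jaw": 60},
  {"offset": [0, 0, 0], "spin": -8.4, "jaw": 60},
  {"offset": [0, 0, 0], "spin": -8.4, "jaw": 60},
  {"offset": [0, 0, 0], "spin": 0, "jaw": 60},
])

```text
clock: 4.1
eef_pos: [510.8, 10.6, 302.7]
eef_rot: [-3.142, -0.0, 2.094]
wrist_force: [0.8, -0.6, -0.5]
finger_gap: 59.9
```

```bash
python3 - <<'E'
from h import *
s=manip.read_state(); print(s["clock"],s["eef_pos"],s["eef_rot"],s["joints"],s["wrist_force"])
c=eyes.camera("wrist"); cv2.imwrite("pics/w2.png",c["color"]); np.savez("w2.npz",**c)
for t in ["key_head","key","lock","estop","hatch"]:
    for r in finder.find_in("wrist",t)[:3]:
        w=world(c,r["uv"]); print(t,round(r["p"],2),np.round(r["uv"]),None if w is None else np.round(w,1))
print(proj(c,[[551,13,133],[551,13,100]]))
E
```

```text
4.1 [510.80244792  10.60810965 302.65670998] [-3.14158506e+00 -1.28904277e-05  2.09360132e+00] [-5.09356612e-02  2.12794613e-01  1.63028568e+00  6.96254050e-06
  1.29852574e+00 -5.73742530e-01] [ 0.82893387 -0.59142398 -0.45976421]
key_head 0.62 [322. 249.] [544.7  12.3 146.1]
key 0.74 [322. 249.] [545.2  12.4 146.2]
lock 0.85 [312. 234.] [543.6   8.6 101.4]
estop 0.65 [236. 366.] [ 544.8 -133.9  120.5]
hatch 0.83 [381. 286.] [626.9  -3.2  99.3]
[[326.77576278 246.2010401 ]
 [321.8559317  233.16446304]]
```

View pics/w2.png

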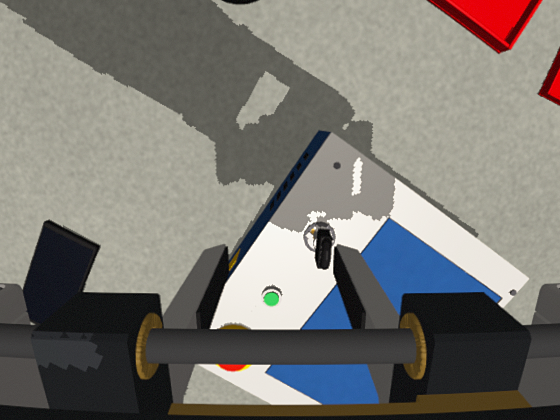

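The wrist view shows the lock bezel at about (318,236), with the black key head standing at (322,248). The hatch edge runs to its lower right. I'll fit the details from the depth image.

```bash
cat >> h.py <<'E'
def cloud(c):
    h,w=c["depth"].shape; u,v=np.meshgrid(np.arange(w),np.arange(h))
    n=cv2.undistortPoints(np.stack([u,v],-1).reshape(-1,1,2).astype(float),K(c),np.array(c["D"],float)).reshape(-1,2)
    R,t=RT(c); d=c["depth"].reshape(-1,1)
    return ((np.c_[n,np.ones(len(n))]*d-t)@R).reshape(h,w,3)
E
python3 - <<'E'
from h import *
c=dict(np.load("w2.npz")); P=cloud(c); bgr=c["color"].astype(int)
near=(abs(P[...,0]-548)<40)&(abs(P[...,1]-10)<40)&(c["depth"]>0)
k=near&(P[...,2]>117); q=P[k]
print(len(q),q.min(0),q.max(0))
top=q[q[:,2]>132]; print("head top n",len(top),top.mean(0))
r=cv2.minAreaRect(top[:,:2].astype(np.float32)); print("rect all",r)
q2=q[(q[:,2]<141)]; print(cv2.minAreaRect(q2[:,:2].astype(np.float32)))
print(np.round(q[::max(1,len(q)//60)],0).tolist())
b=near&(P[...,2]>102.5)&(P[...,2]<106.5); print("bezel",b.sum(),cv2.minEnclosingCircle(P[b][:,:2].astype(np.float32)),np.median(P[b],0))
# hatch blue top
bl=(bgr[...,0]>100)&(bgr[...,2]<80)&(abs(P[...,2]-100)<4)
pts=P[bl][:,:2].astype(np.float32); print("hatch",len(pts),cv2.minAreaRect(pts))
n,l,st,ce=cv2.connectedComponentsWithStats(bl.astype(np.uint8)); i=1+st[1:,4].argmax()
m=l==i
# near edge: for each v, min u boundary on upper-left side in the image between rows 220..
e=[]
for v in range(225,330,3):
    us=np.where(m[v])[0]
    if len(us): e.append(P[v,us[0],:2])
e=np.array(e); f=cv2.fitLine(e.astype(np.float32),cv2.DIST_HUBER,0,.01,.01).ravel(); print("near edge",f, e[::4].round(1).tolist())
cr=c["color"][180:300,260:400]; cv2.imwrite("pics/w2c.png",cv2.resize(cr,None,fx=5,fy=5,interpolation=cv2.INTER_CUBIC))
E
```

```text
13880 [508.00620058  -4.59290389 117.02997487] [574.87965674  49.99869325 337.38830486]
head top n 13753 [529.60941196  38.83347581 297.99351082]
rect all ((537.18017578125, 30.78955078125), (57.96356201171875, 62.81608963012695), 71.91850280761719)
((549.5926513671875, 9.170392990112305), (10.931571006774902, 28.032339096069336), 23.792034149169922)
[[541.0, 20.0, 119.0], [544.0, 14.0, 139.0], [546.0, 12.0, 148.0], [532.0, 36.0, 225.0], [532.0, 33.0, 226.0], [536.0, 26.0, 215.0], [536.0, 37.0, 242.0], [534.0, 36.0, 247.0], [536.0, 26.0, 234.0], [534.0, 36.0, 259.0], [536.0, 37.0, 263.0], [537.0, 37.0, 266.0], [533.0, 36.0, 272.0], [533.0, 31.0, 268.0], [540.0, 39.0, 276.0], [534.0, 31.0, 274.0], [535.0, 36.0, 283.0], [539.0, 38.0, 285.0], [519.0, 49.0, 315.0], [513.0, 44.0, 315.0], [517.0, 48.0, 318.0], [522.0, 50.0, 318.0], [509.0, 41.0, 318.0], [522.0, 50.0, 320.0], [522.0, 48.0, 320.0], [519.0, 45.0, 319.0], [513.0, 41.0, 319.0], [523.0, 46.0, 319.0], [512.0, 39.0, 319.0], [518.0, 42.0, 320.0], [524.0, 44.0, 319.0], [530.0, 39.0, 311.0], [525.0, 46.0, 322.0], [525.0, 46.0, 323.0]
[... 308 characters left out ...]
, [573.0, 46.0, 310.0], [524.0, 41.0, 328.0], [531.0, 44.0, 328.0], [538.0, 48.0, 329.0], [514.0, 35.0, 329.0], [522.0, 40.0, 330.0], [533.0, 46.0, 330.0], [517.0, 37.0, 330.0], [525.0, 46.0, 335.0], [510.0, 38.0, 335.0], [525.0, 46.0, 336.0], [515.0, 41.0, 336.0], [528.0, 49.0, 337.0]]
bezel 127 ((550.150390625, 9.947555541992188), 14.07021427154541) [544.9300089    8.15247202 102.90483948]
hatch 9692 ((660.0864868164062, -49.42986297607422), (198.7212371826172, 145.57809448242188), 85.62493896484375)
near edge [ 8.4072500e-01 -5.4146230e-01  6.2631403e+02 -1.4235282e+00] [[594.7, 46.4], [593.9, 33.1], [593.2, 19.5], [600.3, 10.4], [612.6, 3.7], [625.8, -3.4], [639.0, -9.7], [653.4, -17.4]]
```

View pics/w2c.png

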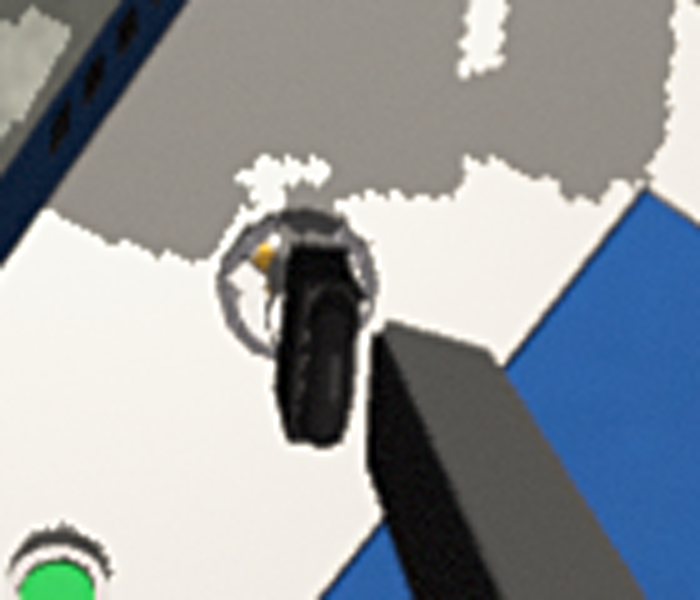

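The crop shows the head's long axis from lower centre to upper centre, with its rectangle centred near (549.6, 9.2) and the bezel near (550.2, 9.9). The head's yaw is about -1.13, which fits box yaw -0.076 minus 1.05. I'll align and descend.

Request:
drive_tool([
  {"offset": [-10.3, 16.8, 0], "spin": 0, "jaw": 60},
  {"offset": [-10.3, 16.7, 0], "spin": 0, "jaw": 60},
  {"offset": [0, 0, 0], "spin": 4.5, "jaw": 50},
  {"offset": [0, 0, 25], "spin": 0, "jaw": 40},
  {"offset": [0, 0, 25], "spin": 0, "jaw": 40},
  {"offset": [0, 0, 0], "spin": 0, "jaw": 40},
])

```text
clock: 5.0
eef_pos: [549.2, 9.4, 249.8]
eef_rot: [-3.137, -0.002, 2.011]
wrist_force: [-1.2, 0.9, 0.8]
finger_gap: 39.8
```

```bash
python3 - <<'E'
from h import *
s=manip.read_state(); print(s["clock"],s["eef_pos"],s["eef_rot"],s["wrist_force"],s["moment"],s["finger_gap"])
c=eyes.camera("wrist"); P=cloud(c); np.savez("w3.npz",**c)
near=(abs(P[...,0]-550)<24)&(abs(P[...,1]-9)<24)&(c["depth"]>0)
q=P[near&(P[...,2]>119)&(P[...,2]<141)]
print(len(q),cv2.minAreaRect(q[:,:2].astype(np.float32)),q.min(0),q.max(0))
# in tool frame
y=s["eef_rot"][2]; ex=np.array([np.cos(y),np.sin(y)]); ey=np.array([np.sin(y),-np.cos(y)])
d=q[:,:2]-s["eef_pos"][:2]; print("x",np.percentile(d@ex,[0,2,50,98,100]),"y",np.percentile(d@ey,[0,2,50,98,100]))
cv2.imwrite("pics/w3.png",cv2.resize(c["color"][180:420,160:440],None,fx=2.5,fy=2.5))
E
```

```text
5.0 [549.22171997   9.38762524 249.78925861] [-3.13699654e+00 -2.44200486e-03  2.01132565e+00] [-1.19043338  0.8550429   0.75716361] [ 0.00466143 -0.09401155 -0.01201681] 39.79611979895836
406 ((550.3685913085938, 9.112848281860352), (10.003195762634277, 28.326892852783203), 25.61221694946289) [540.70412253  -4.99519826 119.73770012] [560.20431007  23.29028015 140.76405023]
x [-14.88478783 -13.45122689  10.24484742  13.12849016  13.41017335] y [-4.12939898 -4.01849003  0.30861493  5.92689146  5.98805077]
```

View pics/w3.png

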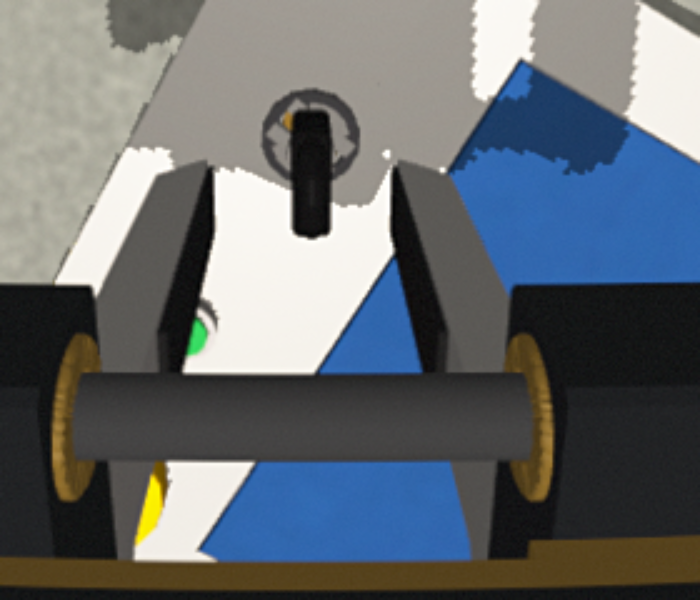

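The key head sits at crop pixel (311,170), close to midway between the fingers, and its angle matches the tool. I'll descend with a small correction and close gently.

Request:
drive_tool([
  {"offset": [-0.4, 0.6, 14], "spin": 0, "jaw": 30},
  {"offset": [0, 0, 14], "spin": 0, "jaw": 24},
  {"offset": [0, 0, 14], "spin": 0, "jaw": 20},
  {"offset": [0, 0, 0], "spin": 0, "jaw": 16},
  {"offset": [0, 0, 0], "spin": 0, "jaw": 13},
], force=8)

```text
clock: 5.55
eef_pos: [550.9, 9.2, 210.5]
eef_rot: [-3.141, -0.0, 2.012]
wrist_force: [0.7, 0.0, -0.2]
finger_gap: 13.6
```

Request:
drive_tool([
  {"offset": [0, 0, 0], "spin": 0, "jaw": 11},
  {"offset": [0, 0, 0], "spin": 0, "jaw": 8},
  {"offset": [0, 0, 0], "spin": 0, "jaw": 5},
  {"offset": [0, 0, 0], "spin": 0, "jaw": 5},
])

```text
clock: 5.95
eef_pos: [551.0, 9.3, 211.2]
eef_rot: [3.141, 0.0, 2.013]
wrist_force: [-0.0, -0.3, 3.9]
finger_gap: 10.0
```

```bash
cat > st.py <<'E'
from h import *
s=manip.read_state(); y=s["eef_rot"][2]; ex=np.array([np.cos(y),np.sin(y),0]); ey=np.array([np.sin(y),-np.cos(y),0]); f=s["wrist_force"]; m=s["moment"]
print("t %.2f"%s["clock"],"pos",s["eef_pos"].round(2),"rot",s["eef_rot"].round(4),"F",f.round(2),"M",m.round(3),"gap %.2f"%s["finger_gap"],"Ftool x %.2f y %.2f"%(f@ex,f@ey))
E
python3 st.py
```

```text
t 5.95 pos [551.03   9.25 211.19] rot [3.1407e+00 5.0000e-04 2.0126e+00] F [-0.05 -0.31  3.87] M [ 0.007 -0.181 -0.023] gap 10.04 Ftool x -0.26 y -0.17
```

Request:
drive_tool([
  {"offset": [0, 0, 0], "spin": 0, "jaw": 5},
  {"offset": [0, 0, 0], "spin": 0, "jaw": 5},
  {"offset": [0, 0, 0], "spin": 3, "jaw": 5},
  {"offset": [0, 0, 0], "spin": 3, "jaw": 5},
  {"offset": [0, 0, 0], "spin": 3, "jaw": 5},
  {"offset": [0, 0, 0], "spin": 0, "jaw": 5},
], force=20)

```text
clock: 6.55
eef_pos: [551.1, 9.3, 211.2]
eef_rot: [3.14, 0.0, 1.854]
wrist_force: [1.7, -0.3, 5.6]
finger_gap: 10.0
```

```bash
python3 st.py
```

```text
t 6.55 pos [551.12   9.26 211.17] rot [3.1403e+00 4.0000e-04 1.8536e+00] F [ 1.72 -0.35  5.57] M [-0.038 -0.261  0.03 ] gap 10.02 Ftool x -0.81 y 1.55
```

Request:
drive_tool([
  {"offset": [0, 0, 0], "spin": 3, "jaw": 5},
  {"offset": [0, 0, 0], "spin": 3, "jaw": 5},
  {"offset": [0, 0, 0], "spin": 3, "jaw": 5},
  {"offset": [0, 0, 0], "spin": 0, "jaw": 5},
  {"offset": [0, 0, 0], "spin": 0, "jaw": 5},
])

```text
clock: 7.05
eef_pos: [551.1, 9.3, 211.1]
eef_rot: [3.14, 0.0, 1.7]
wrist_force: [2.0, -0.1, 5.6]
finger_gap: 9.6
```

```bash
cat > hatch.py <<'E'
from h import *
c=eyes.camera("scene"); P=cloud(c)
y=-.076; ax=np.array([np.cos(y),np.sin(y)]); ay=np.array([-ax[1],ax[0]])
d=P[...,:2]-np.array([660,-49.4]); a=d@ax; b=d@ay
for lo in (-65,-40,0,40): 
    m=(abs(a-lo)<8)&(abs(b)<90)&(P[...,2]>90)&(P[...,2]<170); print(lo,m.sum(),np.median(P[m][:,2]).round(1) if m.any() else None)
E
python3 st.py; python3 hatch.py
```

```text
t 7.05 pos [551.14   9.25 211.15] rot [3.1402e+00 2.0000e-04 1.6996e+00] F [ 2.04 -0.11  5.59] M [ 0.006 -0.416  0.034] gap 9.60 Ftool x -0.37 y 2.01
-65 431 100.0
-40 449 100.0
0 465 99.7
40 483 99.2
```

```bash
python3 - <<'E'
from h import *
c=eyes.camera("wrist"); np.savez("w4.npz",**c)
cv2.imwrite("pics/w4.png",cv2.resize(c["color"][200:400,180:400],None,fx=3.2,fy=3,interpolation=cv2.INTER_CUBIC))
E
```

```text
(no output)
```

View pics/w4.png

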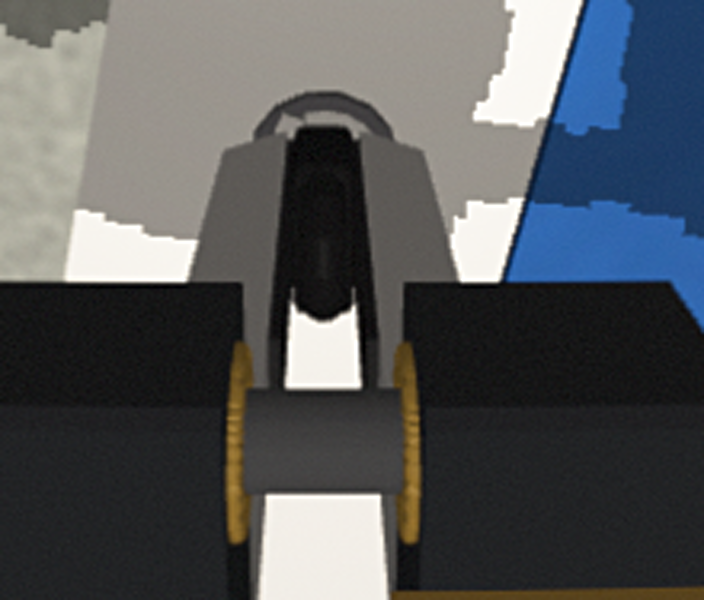

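The key head is still square between the pads, at crop pixel (325,210), and the hatch is still shut. I'll turn a little further.

Request:
drive_tool([
  {"offset": [0, 0, 0], "spin": 2, "jaw": 5},
  {"offset": [0, 0, 0], "spin": 2, "jaw": 5},
  {"offset": [0, 0, 0], "spin": 0, "jaw": 5},
  {"offset": [0, 0, 0], "spin": 0, "jaw": 5},
])

```text
clock: 7.55
eef_pos: [551.2, 9.3, 211.2]
eef_rot: [3.14, 0.0, 1.63]
wrist_force: [2.0, 0.4, 5.2]
finger_gap: 9.8
```

```bash
python3 st.py; python3 hatch.py
```

```text
t 7.55 pos [551.19   9.28 211.15] rot [3.1400e+00 1.0000e-04 1.6298e+00] F [2.03 0.45 5.2 ] M [ 0.026 -0.542  0.008] gap 9.79 Ftool x 0.33 y 2.05
-65 306 135.8
-40 527 130.1
0 529 119.4
40 544 108.1
```

The hatch has popped: its near edge reads about 136 mm. Now I'll turn back to about 0.95 rad and set up a light pull.

Request:
drive_tool([
  {"offset": [0, 0, 0], "spin": -4, "jaw": 5},
  {"offset": [0, 0, 0], "spin": -4, "jaw": 5},
  {"offset": [0, 0, 0], "spin": -4, "jaw": 5},
  {"offset": [0, 0, 0], "spin": -4, "jaw": 5},
  {"offset": [0, 0, 0], "spin": -4, "jaw": 5},
  {"offset": [0, 0, 0], "spin": -4, "jaw": 5},
  {"offset": [0, 0, 0], "spin": -3.5, "jaw": 5},
  {"offset": [0, 0, 0], "spin": 0, "jaw": 5},
])

```text
clock: 8.4
eef_pos: [551.0, 9.2, 211.1]
eef_rot: [3.141, 0.0, 2.112]
wrist_force: [-0.3, 0.5, 6.6]
finger_gap: 9.5
```

Request:
drive_tool([
  {"offset": [0, 0, -0.5], "spin": 0, "jaw": 5},
  {"offset": [0, 0, 0], "spin": 0, "jaw": 5},
])

```text
clock: 8.6
eef_pos: [550.9, 9.3, 211.2]
eef_rot: [3.141, 0.0, 2.109]
wrist_force: [1.6, 0.1, 2.7]
finger_gap: 9.8
```

```bash
python3 st.py
```

```text
t 8.60 pos [550.9    9.26 211.21] rot [3.1413e+00 2.0000e-04 2.1093e+00] F [1.58 0.1  2.66] M [ 0.023 -0.35  -0.003] gap 9.76 Ftool x -0.72 y 1.41
```

Request:
drive_tool([
  {"offset": [0, 0, -0.5], "spin": 0, "jaw": 5},
  {"offset": [0, 0, 0], "spin": 0, "jaw": 5},
])

```text
clock: 8.8
eef_pos: [550.8, 9.3, 211.5]
eef_rot: [-3.142, -0.0, 2.109]
wrist_force: [1.8, 0.8, -1.3]
finger_gap: 9.7
```

```bash
python3 st.py
```

```text
t 8.80 pos [550.82   9.33 211.46] rot [-3.1415e+00 -2.0000e-04  2.1088e+00] F [ 1.78  0.83 -1.32] M [ 0.208 -0.592 -0.009] gap 9.69 Ftool x -0.20 y 1.96
```

Request:
drive_tool([
  {"offset": [0, 0, -0.5], "spin": 0, "jaw": 5},
  {"offset": [0, 0, 0], "spin": 0, "jaw": 5},
])

```text
clock: 9.0
eef_pos: [550.8, 9.3, 212.0]
eef_rot: [-3.141, -0.0, 2.109]
wrist_force: [1.9, 2.0, -2.0]
finger_gap: 9.7
```

```bash
python3 st.py
```

```text
t 9.00 pos [550.79   9.34 212.01] rot [-3.1415e+00 -2.0000e-04  2.1087e+00] F [ 1.89  1.97 -1.98] M [ 0.217 -0.571 -0.038] gap 9.66 Ftool x 0.72 y 2.63
```

Request:
drive_tool([
  {"offset": [0, 0, -0.3], "spin": 0, "jaw": 5},
  {"offset": [0, 0, 0], "spin": 0, "jaw": 5},
])

```text
clock: 9.2
eef_pos: [550.7, 9.3, 212.1]
eef_rot: [-3.141, -0.0, 2.109]
wrist_force: [3.3, 1.8, -5.9]
finger_gap: 9.9
```

```bash
python3 st.py
```

```text
t 9.20 pos [550.75   9.31 212.13] rot [-3.1413e+00 -3.0000e-04  2.1086e+00] F [ 3.31  1.83 -5.87] M [ 0.335 -0.835  0.006] gap 9.90 Ftool x -0.12 y 3.78
```

Resistance appears at z≈212.1 with about 6 N of pull. I'll feel back in small steps.

Request:
drive_tool([
  {"offset": [0, 0, 0.1], "spin": -3, "jaw": 5},
  {"offset": [0, 0, 0], "spin": 0, "jaw": 5},
  {"offset": [0, 0, 0], "spin": -3, "jaw": 5},
  {"offset": [0, 0, 0], "spin": 0, "jaw": 5},
])

```text
clock: 9.6
eef_pos: [550.7, 9.3, 212.1]
eef_rot: [-3.141, -0.0, 2.213]
wrist_force: [2.4, 1.9, -5.0]
finger_gap: 9.9
```

```bash
python3 st.py
```

```text
t 9.60 pos [550.73   9.29 212.13] rot [-3.1412e+00 -4.0000e-04  2.2129e+00] F [ 2.38  1.88 -5.02] M [ 0.328 -0.74  -0.006] gap 9.92 Ftool x 0.08 y 3.03
```

Request:
drive_tool([
  {"offset": [0, 0, 0], "spin": -3, "jaw": 5},
  {"offset": [0, 0, 0], "spin": 0, "jaw": 5},
  {"offset": [0, 0, 0], "spin": -3, "jaw": 5},
  {"offset": [0, 0, 0], "spin": 0, "jaw": 5},
])

```text
clock: 10.0
eef_pos: [550.7, 9.2, 212.1]
eef_rot: [-3.141, -0.0, 2.316]
wrist_force: [2.0, 1.1, -4.9]
finger_gap: 9.9
```

Request:
drive_tool([
  {"offset": [0, 0, 0], "spin": -3, "jaw": 5},
  {"offset": [0, 0, 0], "spin": 0, "jaw": 5},
  {"offset": [0, 0, 0], "spin": -3, "jaw": 5},
  {"offset": [0, 0, 0], "spin": 0, "jaw": 5},
])

```text
clock: 10.4
eef_pos: [550.7, 9.2, 212.2]
eef_rot: [-3.141, -0.0, 2.421]
wrist_force: [0.5, 0.4, -5.2]
finger_gap: 9.7
```

Request:
drive_tool([
  {"offset": [0, 0, 0], "spin": -3, "jaw": 5},
  {"offset": [0, 0, 0], "spin": 0, "jaw": 5},
  {"offset": [0, 0, 0], "spin": -3, "jaw": 5},
  {"offset": [0, 0, 0], "spin": 0, "jaw": 5},
])

```text
clock: 10.8
eef_pos: [550.7, 9.2, 212.2]
eef_rot: [-3.141, -0.0, 2.525]
wrist_force: [-0.8, -0.7, -4.3]
finger_gap: 9.9
```

Request:
drive_tool([
  {"offset": [0, 0, 0], "spin": -3, "jaw": 5},
  {"offset": [0, 0, 0], "spin": 0, "jaw": 5},
  {"offset": [0, 0, 0], "spin": -3, "jaw": 5},
  {"offset": [0, 0, 0], "spin": 0, "jaw": 5},
])

```text
clock: 11.2
eef_pos: [550.7, 9.1, 212.3]
eef_rot: [-3.141, -0.0, 2.63]
wrist_force: [-1.4, -1.1, -4.2]
finger_gap: 10.1
```

Request:
drive_tool([
  {"offset": [0, 0, 0], "spin": -3, "jaw": 5},
  {"offset": [0, 0, 0], "spin": 0, "jaw": 5},
  {"offset": [0, 0, 0], "spin": -3, "jaw": 5},
  {"offset": [0, 0, 0], "spin": 0, "jaw": 5},
])

```text
clock: 11.6
eef_pos: [550.8, 9.1, 212.5]
eef_rot: [-3.141, 0.0, 2.734]
wrist_force: [-2.5, -3.3, -2.7]
finger_gap: 10.2
```

```bash
python3 st.py
```

```text
t 11.60 pos [550.8    9.1  212.46] rot [-3.1413e+00  1.0000e-04  2.7345e+00] F [-2.53 -3.33 -2.67] M [-0.488  0.295  0.015] gap 10.17 Ftool x 1.00 y -4.06
```

Request:
drive_tool([
  {"offset": [0, 0, -0.3], "spin": 0, "jaw": 5},
  {"offset": [0, 0, 0], "spin": 0, "jaw": 5},
])

```text
clock: 11.8
eef_pos: [550.8, 9.1, 212.7]
eef_rot: [-3.141, 0.0, 2.735]
wrist_force: [-2.4, -3.3, -3.9]
finger_gap: 10.0
```

```bash
python3 st.py
```

```text
t 11.80 pos [550.85   9.15 212.72] rot [-3.1414e+00  2.0000e-04  2.7346e+00] F [-2.44 -3.26 -3.95] M [-0.634  0.227  0.028] gap 10.02 Ftool x 0.95 y -3.96
```

Request:
drive_tool([
  {"offset": [0, -0.4, 0], "spin": 0, "jaw": 5},
  {"offset": [0, 0, 0], "spin": 0, "jaw": 5},
])

```text
clock: 12.0
eef_pos: [550.8, 8.9, 212.9]
eef_rot: [3.141, 0.0, 2.736]
wrist_force: [-2.0, -2.1, -2.1]
finger_gap: 9.9
```

```bash
python3 st.py
```

```text
t 12.00 pos [550.78   8.89 212.9 ] rot [3.1413e+00 5.0000e-04 2.7361e+00] F [-1.98 -2.1  -2.1 ] M [-0.419  0.12  -0.03 ] gap 9.87 Ftool x 0.99 y -2.71
```

Request:
drive_tool([
  {"offset": [0, 0, -0.4], "spin": 0, "jaw": 5},
  {"offset": [0, 0, 0], "spin": 0, "jaw": 5},
])

```text
clock: 12.2
eef_pos: [550.8, 8.9, 213.3]
eef_rot: [3.141, 0.001, 2.737]
wrist_force: [-1.7, -1.9, -1.0]
finger_gap: 10.1
```

```bash
python3 st.py
```

```text
t 12.20 pos [550.81   8.89 213.3 ] rot [3.1414e+00 6.0000e-04 2.7367e+00] F [-1.66 -1.86 -0.97] M [-0.501  0.102  0.001] gap 10.06 Ftool x 0.80 y -2.36
```

The pull force has dropped to about 1 N while z has risen past the lip, so the key seems to be coming out at about 0.33 rad. I'll lift slowly.

Request:
drive_tool([
  {"offset": [0, -0.2, -0.7], "spin": 0, "jaw": 5},
  {"offset": [0, 0, -0.7], "spin": 0, "jaw": 5},
  {"offset": [0, 0, -0.7], "spin": 0, "jaw": 5},
  {"offset": [0, 0, 0], "spin": 0, "jaw": 5},
])

```text
clock: 12.6
eef_pos: [550.7, 8.8, 215.3]
eef_rot: [3.141, 0.0, 2.737]
wrist_force: [-1.0, -1.5, 0.3]
finger_gap: 10.0
```

```bash
python3 st.py
```

```text
t 12.60 pos [550.66   8.82 215.34] rot [3.1413e+00 2.0000e-04 2.7370e+00] F [-0.95 -1.48  0.27] M [-0.039 -0.01   0.032] gap 10.04 Ftool x 0.29 y -1.74
```

Request:
drive_tool([
  {"offset": [0, 0, -2], "spin": 0, "jaw": 5},
  {"offset": [0, 0, -2], "spin": 0, "jaw": 5},
  {"offset": [0, 0, -3], "spin": 0, "jaw": 5},
  {"offset": [0, 0, -3], "spin": 0, "jaw": 5},
  {"offset": [0, 0, -5], "spin": 0, "jaw": 5},
  {"offset": [0, 0, -5], "spin": 0, "jaw": 5},
  {"offset": [0, 0, -10], "spin": 0, "jaw": 5},
  {"offset": [0, 0, -20], "spin": 0, "jaw": 5},
  {"offset": [0, 0, -20], "spin": 0, "jaw": 5},
  {"offset": [0, 0, 0], "spin": 0, "jaw": 5},
])

```text
clock: 13.6
eef_pos: [551.2, 8.7, 288.3]
eef_rot: [3.14, 0.004, 2.737]
wrist_force: [1.0, -0.3, -0.8]
finger_gap: 9.8
```

```bash
python3 st.py; python3 hatch.py; python3 - <<'E'
from h import *
c=eyes.camera("wrist"); s=eyes.camera("scene"); np.savez("w5.npz",**c); np.savez("s5.npz",**s)
cr=s["color"][120:340,180:460]
cv2.imwrite("pics/w5.png",np.vstack([cv2.resize(c["color"][180:400,140:420],(560,300)),cv2.resize(cr,(560,300))]))
# tray from top & scene depth
for n in ("top","scene"):
    c=eyes.camera(n); P=cloud(c); b=c["color"].astype(int)
    m=(b[...,2]>110)&(b[...,1]<70)&(b[...,0]<70)&(abs(P[...,0]-575)<90)&(abs(P[...,1]-322)<75)&(P[...,2]<40)
    l=cv2.connectedComponentsWithStats(m.astype(np.uint8)); i=1+l[2][1:,4].argmax(); q=P[l[1]==i]
    print(n,len(q),cv2.minAreaRect(q[:,:2].astype(np.float32)),np.percentile(q[:,2],[1,50,99]))
E
```

```text
t 13.60 pos [551.22   8.69 288.27] rot [3.1399 0.0045 2.7369] F [ 0.97 -0.34 -0.82] M [ 0.003 -0.168 -0.028] gap 9.84 Ftool x -1.03 y 0.07
-65 304 135.5
-40 520 129.9
0 530 119.2
40 539 108.1
top 1615 ((574.2622680664062, 317.18438720703125), (108.60137176513672, 126.58757781982422), 89.4313735961914) [-0.96293096  4.80068477 24.08226236]
scene 2051 ((576.935791015625, 317.4501037597656), (107.21490478515625, 132.89779663085938), 88.9218978881836) [-1.88016859  4.01502951 24.04608425]
```

View pics/w5.png

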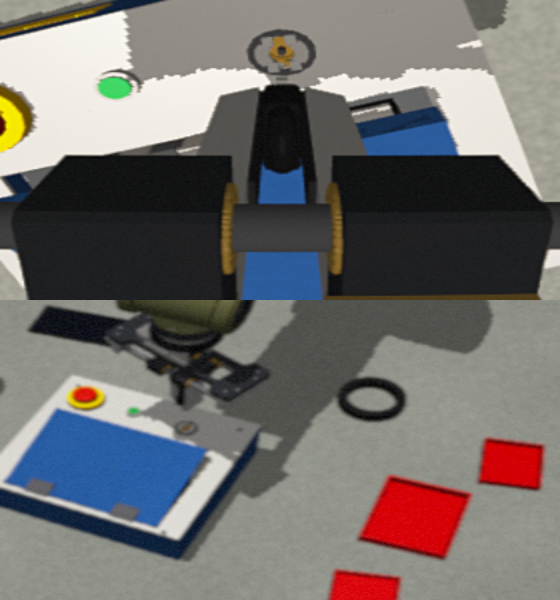

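The key is held in the gripper and the lock at (281,50) is empty with bare notches. The hatch is up and the e-stop is untouched. The largest tray is centred near (575.5, 317.5), with its long side along world x. I'll carry the key there.

Request:
drive_tool([
  {"offset": [7, 25, 0], "spin": 0, "jaw": 5},
  {"offset": [7, 25, 0], "spin": 0, "jaw": 5},
  {"offset": [7, 25, 0], "spin": 0, "jaw": 5},
  {"offset": [7, 25, 0], "spin": 0, "jaw": 5},
  {"offset": [7, 25, 0], "spin": 0, "jaw": 5},
  {"offset": [7, 25, 0], "spin": 0, "jaw": 5},
  {"offset": [7, 25, 0], "spin": 0, "jaw": 5},
  {"offset": [7, 25, 0], "spin": 0, "jaw": 5},
  {"offset": [7, 25, 0], "spin": 0, "jaw": 5},
  {"offset": [7, 25, 0], "spin": 0, "jaw": 5},
  {"offset": [7, 25, 0], "spin": 0, "jaw": 5},
  {"offset": [7, 25, 0], "spin": 0, "jaw": 5},
  {"offset": [0, 0, 0], "spin": -5.8, "jaw": 5},
  {"offset": [0, 0, 0], "spin": -5.8, "jaw": 5},
  {"offset": [0, 0, 0], "spin": -5.8, "jaw": 5},
  {"offset": [0, 0, 0], "spin": -5.8, "jaw": 5},
  {"offset": [0, 0, 0], "spin": 0, "jaw": 5},
  {"offset": [0, 0, 0], "spin": 0, "jaw": 5},
])

```text
clock: 15.65
eef_pos: [591.5, 317.5, 284.5]
eef_rot: [-3.141, -0.001, 3.139]
wrist_force: [-0.7, 0.3, -0.1]
finger_gap: 10.2
```

Request:
drive_tool([
  {"offset": [0, 0, 25], "spin": 0, "jaw": 5},
  {"offset": [0, 0, 25], "spin": 0, "jaw": 5},
  {"offset": [0, 0, 25], "spin": 0, "jaw": 5},
  {"offset": [0, 0, 20], "spin": 0, "jaw": 5},
  {"offset": [0, 0, 15], "spin": 0, "jaw": 5},
  {"offset": [0, 0, 0], "spin": 0, "jaw": 5},
  {"offset": [0, 0, 0], "spin": 0, "jaw": 5},
])

```text
clock: 16.35
eef_pos: [591.7, 317.6, 175.8]
eef_rot: [3.141, 0.001, 3.141]
wrist_force: [0.5, -0.4, 1.0]
finger_gap: 9.6
```

```bash
python3 st.py; python3 - <<'E'
from h import *
c=eyes.camera("wrist"); np.savez("w6.npz",**c)
cv2.imwrite("pics/w6.png",c["color"])
E
```

```text
t 16.35 pos [591.74 317.64 175.8 ] rot [3.1413e+00 5.0000e-04 3.1410e+00] F [ 0.51 -0.37  1.04] M [ 0.14  -0.131 -0.003] gap 9.61 Ftool x -0.51 y -0.37
```

View pics/w6.png

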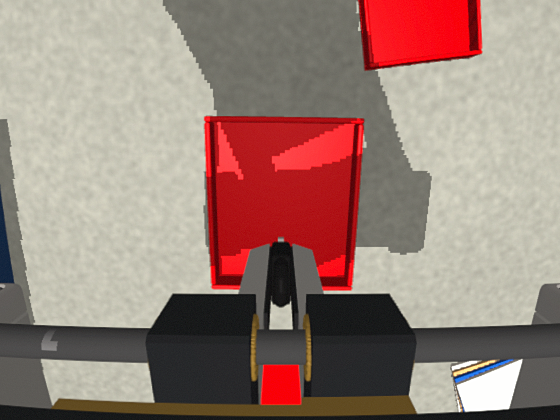

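The tray spans (207–362, 118–290) in the picture, and the key is centred over it at (281,265). Lowering to contact.

Request:
drive_tool([
  {"offset": [0, 0, 15], "spin": 0, "jaw": 5},
  {"offset": [0, 0, 15], "spin": 0, "jaw": 5},
  {"offset": [0, 0, 10], "spin": 0, "jaw": 5},
  {"offset": [0, 0, 5], "spin": 0, "jaw": 5},
  {"offset": [0, 0, 3], "spin": 0, "jaw": 5},
  {"offset": [0, 0, 0], "spin": 0, "jaw": 5},
  {"offset": [0, 0, 0], "spin": 0, "jaw": 5},
])

```text
clock: 17.1
eef_pos: [591.7, 317.6, 127.6]
eef_rot: [3.141, 0.001, -3.141]
wrist_force: [1.1, -0.6, -1.4]
finger_gap: 9.6
```

Request:
drive_tool([
  {"offset": [0, 0, 1.5], "spin": 0, "jaw": 5},
  {"offset": [0, 0, 0], "spin": 0, "jaw": 5},
  {"offset": [0, 0, 0], "spin": 0, "jaw": 5},
])

```text
clock: 17.4
eef_pos: [591.6, 317.5, 125.8]
eef_rot: [3.141, 0.0, -3.141]
wrist_force: [-0.4, -0.5, 0.6]
finger_gap: 9.8
```

Request:
drive_tool([
  {"offset": [0, 0, 1], "spin": 0, "jaw": 5},
  {"offset": [0, 0, 0], "spin": 0, "jaw": 5},
])

```text
clock: 17.6
eef_pos: [591.5, 317.5, 124.6]
eef_rot: [-3.142, -0.0, -3.141]
wrist_force: [-0.1, -0.3, -0.4]
finger_gap: 9.8
```

Request:
drive_tool([
  {"offset": [0, 0, 0.7], "spin": 0, "jaw": 5},
  {"offset": [0, 0, 0], "spin": 0, "jaw": 5},
])

```text
clock: 17.8
eef_pos: [591.5, 317.5, 123.8]
eef_rot: [-3.142, -0.0, -3.141]
wrist_force: [1.1, -0.2, -0.0]
finger_gap: 9.9
```

Request:
drive_tool([
  {"offset": [0, 0, 0.6], "spin": 0, "jaw": 5},
  {"offset": [0, 0, 0], "spin": 0, "jaw": 5},
])

```text
clock: 18.0
eef_pos: [591.5, 317.5, 123.3]
eef_rot: [-3.142, 0.0, -3.141]
wrist_force: [0.3, 0.1, -0.1]
finger_gap: 9.8
```

Request:
drive_tool([
  {"offset": [0, 0, 0.6], "spin": 0, "jaw": 5},
  {"offset": [0, 0, 0], "spin": 0, "jaw": 5},
])

```text
clock: 18.2
eef_pos: [591.6, 317.6, 123.2]
eef_rot: [3.141, 0.0, -3.141]
wrist_force: [-0.3, -0.4, 3.7]
finger_gap: 9.7
```

The tip is on the floor at 123.2 with 3.7 N. I'll lay the key over by leading the head along an arc with a light grip.

Request:
drive_tool([
  {"offset": [0, 0, 0], "spin": 0, "jaw": 5},
  {"offset": [3.6, 0, 0.2], "spin": 0, "jaw": 5},
  {"offset": [3.5, 0, 0.5], "spin": 0, "jaw": 5},
  {"offset": [3.5, 0, 0.8], "spin": 0, "jaw": 5},
  {"offset": [3.4, 0, 1.1], "spin": 0, "jaw": 5},
  {"offset": [3.3, 0, 1.4], "spin": 0, "jaw": 5},
  {"offset": [3.2, 0, 1.6], "spin": 0, "jaw": 5},
  {"offset": [0, 0, 0], "spin": 0, "jaw": 5},
], force=3)

```text
clock: 19.0
eef_pos: [570.5, 317.6, 116.8]
eef_rot: [-3.141, -0.001, -3.141]
wrist_force: [-0.3, 0.4, -0.8]
finger_gap: 9.9
```

```bash
python3 st.py; python3 - <<'E'
from h import *
c=eyes.camera("wrist"); s=eyes.camera("scene")
cv2.imwrite("pics/w7.png",np.vstack([cv2.resize(c["color"][150:350,180:400],(550,300)),cv2.resize(s["color"][200:320,330:550],(550,300),interpolation=cv2.INTER_CUBIC)]))
E
```

```text
t 19.00 pos [570.49 317.56 116.76] rot [-3.1413e+00 -8.0000e-04 -3.1412e+00] F [-0.28  0.41 -0.81] M [ 0.068 -0.11   0.042] gap 9.92 Ftool x 0.28 y 0.41
```

View pics/w7.png

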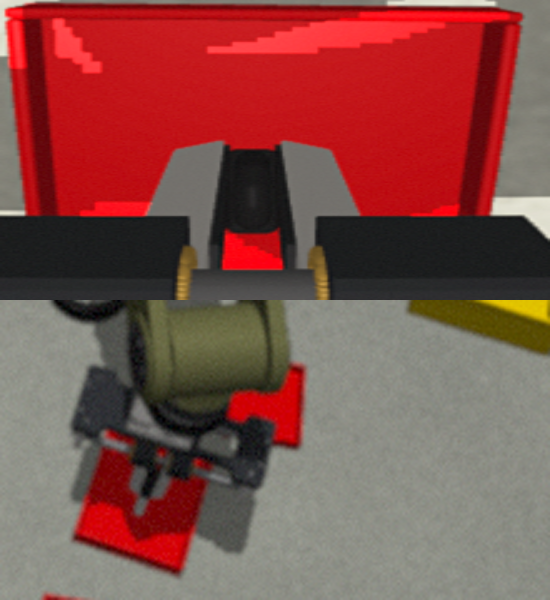

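The head now appears tilted away from the camera, so the key is pivoting as planned. I'll continue to about 55–60°, then release.

Request:
drive_tool([
  {"offset": [3.0, 0, 1.9], "spin": 0, "jaw": 5},
  {"offset": [2.8, 0, 2.1], "spin": 0, "jaw": 5},
  {"offset": [2.6, 0, 2.3], "spin": 0, "jaw": 5},
  {"offset": [2.4, 0, 2.4], "spin": 0, "jaw": 5},
  {"offset": [2.2, 0, 2.5], "spin": 0, "jaw": 5},
  {"offset": [0, 0, 0], "spin": 0, "jaw": 5},
])

```text
clock: 19.7
eef_pos: [557.6, 317.5, 105.5]
eef_rot: [-3.141, -0.001, -3.141]
wrist_force: [-0.1, 0.2, -0.2]
finger_gap: 10.0
```

```bash
python3 st.py; python3 - <<'E'
from h import *
c=eyes.camera("wrist"); cv2.imwrite("pics/w8.png",cv2.resize(c["color"][150:350,180:400],(550,500)))
E
```

```text
t 19.70 pos [557.6  317.51 105.48] rot [-3.1413e+00 -8.0000e-04 -3.1413e+00] F [-0.15  0.22 -0.25] M [ 0.1   -0.094  0.019] gap 9.99 Ftool x 0.15 y 0.22
```

View pics/w8.png

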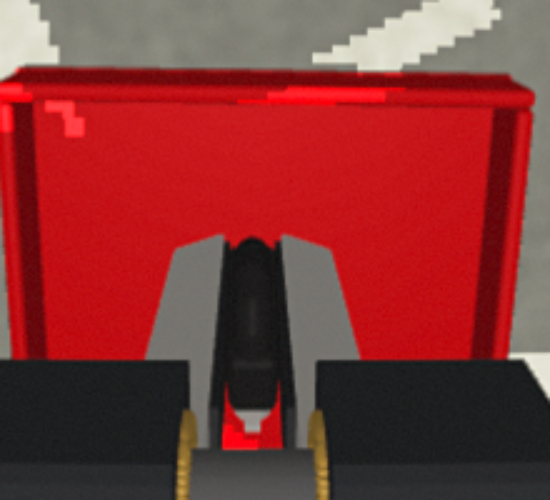

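The key is lying over, with the eyelet at crop pixel (252,245) and the barrel behind it. I'll open gently and lift straight up.

Request:
drive_tool([
  {"offset": [0, 0, 0], "spin": 0, "jaw": 12},
  {"offset": [0, 0, 0], "spin": 0, "jaw": 20},
  {"offset": [0, 0, 0], "spin": 0, "jaw": 30},
  {"offset": [0, 0, 0], "spin": 0, "jaw": 40},
  {"offset": [0, 0, 0], "spin": 0, "jaw": 40},
  {"offset": [0, 0, -5], "spin": 0, "jaw": 40},
  {"offset": [0, 0, -20], "spin": 0, "jaw": 40},
  {"offset": [0, 0, -30], "spin": 0, "jaw": 40},
  {"offset": [0, 0, -40], "spin": 0, "jaw": 40},
  {"offset": [0, 0, -40], "spin": 0, "jaw": 40},
  {"offset": [0, 0, -40], "spin": 0, "jaw": 40},
  {"offset": [0, 0, 0], "spin": 0, "jaw": 40},
  {"offset": [0, 0, 0], "spin": 0, "jaw": 40},
])

```text
clock: 21.05
eef_pos: [558.0, 317.5, 281.8]
eef_rot: [3.141, 0.001, -3.141]
wrist_force: [-0.3, 0.7, -0.4]
finger_gap: 39.6
```

```bash
python3 st.py; python3 hatch.py; python3 - <<'E'
from h import *
c=eyes.camera("wrist"); t=eyes.camera("top"); P=cloud(c)
for r in finder.find_in("wrist","key")[:2]: print(r, world(c,r["uv"]))
cv2.imwrite("pics/w9.png",np.vstack([c["color"][:300],cv2.resize(t["color"][80:340,100:440],(560,300))]))
E
```

```text
t 21.05 pos [557.98 317.54 281.76] rot [ 3.1409e+00  1.4000e-03 -3.1414e+00] F [-0.29  0.72 -0.45] M [ 0.027 -0.12  -0.024] gap 39.60 Ftool x 0.29 y 0.72
-65 293 135.7
-40 525 130.3
0 526 119.1
40 543 108.2
{'uv': [281.2, 201.1], 'p': 0.56} [556.53044611 318.29609757  32.35176149]
```

View pics/w9.png

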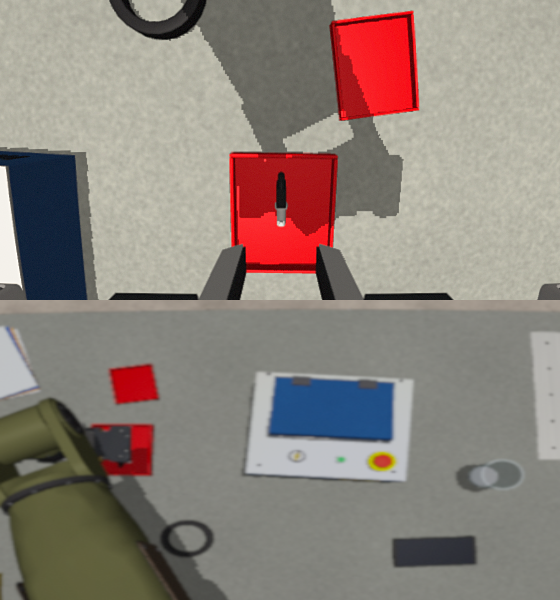

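The key lies flat in the large tray at (281,200). The hatch is still up, and the tape, phone, tumbler and e-stop look unchanged. Handing in.

```bash
python3 -c "
from cell import manip
print(manip.sign_off())"
```

```text
the job is handed in; nothing more can be done
None
```

The service hatch is open and the key is lying in the largest red tray. I handed the job in at about 21 s of the 58 s allowed; no verdict is reported.

- **Unlocking:** I turned the key clockwise to roughly 1.4 rad, and the hatch popped up.
- **Removing the key:** I turned it back with a pull of about 5 N. The key came free at roughly 0.33 rad from the home stop.
- **Putting it down:** I touched the tip to the tray floor, tipped the key over with a light grip, and released it from a small height.
- **Forces:** The readings I took stayed below about 7 N on each axis at the wrist. I checked them between moves, not continuously.
- **Last checks:** The key lies flat near the middle of the tray. The hatch's near edge was about 136 mm above the bench, against 100 mm when shut. The e-stop, tumbler, tape and phone look untouched, and the gripper is clear of everything.
- **Oddities:**
  - The first two move calls were refused because rows were missing the jaw value, and nothing moved.
  - The depth reading on the key at the end (z = 32 mm) was higher than a key lying flat on the tray floor should give. I went by the picture, which shows it lying flat.

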